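# Park the inking roller on its tape mark and chock it

### The arm

A 7-joint arm with a two-finger parallel gripper is mounted at the origin on the work surface. World frame = base frame: x ahead of the robot, y to its left, z up, the work surface at z = 0. Lengths are in m, angles in rad, forces in N, time in s.
With the tool pointing down it reaches from about 0.35 to 0.9 m from the base axis. Payload 19.9 kg.
Tool frame: the origin (TCP) lies at the very end of the fingers, on their centre line; the grasp point (between the pads) lies 19 mm behind it; z points along the fingers, y is the direction in which the jaws open and shut (so a half turn about z gives the same grasp; the last joint's range is limited). The gripper opens to 94 mm and grips with 3 to 60 N. Pads are 16 mm wide; open, the fingers measure 119 mm over their backs; the gripper's body (75 mm by 177 mm) begins 78 mm behind the grasp point.
Start: joints at [1.097, 0.417, -0.01, 1.614, 0.005, 1.111, -0.053], TCP at [0.262, -0.568, 0.174] pointing down, gripper open.
Joint ranges: [-2.81, 2.81], [-0.39, 2.02], [-1.27, 1.25], [0.06, 2.57], [-1.19, 4.33], [0.19, 2], [-2.82, 2.82]. Speed limits (rad/s): [1.89, 1.89, 2.39, 2.39, 3.01, 3.01, 3.01].

### API

Orientations are given as [roll, pitch, yaw] about the fixed x, y, z axes, in that order (R = Rz(yaw) Ry(pitch) Rx(roll)).
In Python, from bench import bot gives the robot as it stands.
- The arm moves only by the shell command python3 -m jog 'ROWS'. ROWS is JSON, a list of rows, each an object of numbers: "dx", "dy", "dz": the shift along the tool's x, y, z in units of 30 mm (1.0 is 30 mm); "rx", "ry", "rz": the turn, a rotation vector about the tool's x, y, z in units of 6 degrees (1.0 is 6 degrees); "jaw": the opening in per cent of the stroke, from 0 (shut) to 100 (fully open). In form: [{"dx": .., "dy": .., "dz": .., "rx": .., "ry": .., "rz": .., "jaw": ..}, ...]. A call has 1 to 12 rows; each row is the pose to reach, as a shift and turn from the pose commanded when the call began, along the tool's axes at that moment; what a row does not reach only later rows make up. A row lasts 1/12 s, in which the tool goes at most 41.7 mm and 7.16 degrees, less where a joint would pass 70% of its speed; a pose out of reach is approached as far as the arm can. A call with a gripper value outside its range is refused whole. The fingers move at their own pace and stop on an object; the grip force is fixed at half the most. Time passes only in rows, so rows that repeat a pose let the fingers close. It gives the time, the measured TCP pose, the force and the opening at its end, in the units of the state.
- bot.get_state(): the state, without advancing time (a new reading comes with each control period).
- bot.read_camera(name): name is "side" or "top" or "wrist"; returns the picture (480x640x3 uint8, red, green, blue); there is no depth.
- bot.camera_info(name): a dict with "vfov" (degrees; the focal length in pixels is half the picture's height over the tangent of half this angle, whatever the lens; pixels are square), "cx", "cy" (the principal point, pixels), "extrinsics" (4x4, takes a point from camera to world coordinates). Camera axes: x right, y down, z forward; pixel columns grow to the right and rows downward; lengths in m; the calibration is good to about 2 mm. A picture is of the moment at which its call begins: read the wrist's pose just before it. camera_info takes no time and is no camera call; for the wrist camera it gives the pose at the moment of the call.
- bot.hand_in(): hands the job in, once; it reports no verdict.
Trained networks look in the newest picture that a camera, given by its name, has taken for a name from the list of things; names that differ only in an ending like _2 or _b are one class to them, and where a whole thing is asked for, a point or a joint stands for the part that bears it (a point fixed in the world has none). Each returns a list of dicts, best first, with "conf" (0 to 1); they miss things now and then, are a little off and sometimes report something else, mostly with a low value. They report only what shows in the picture. A call takes as long as a camera call. They do not tell look-alikes from the thing itself.
- bot.masks_of(camera, label): "pixels" (480x640 bool, what is visible of it) and "point" ([row, column] as shares, 0 to 1, of the picture: columns of its width, rows of its height, amid what is visible of it).
- bot.pinpoint(camera, label): "point" ([row, column] as shares, 0 to 1, of the picture: columns of its width, rows of its height: a listed point, or the origin of a listed thing).
The state is a dict: "time_s": time; "joints": joint angles; "qvel": joint speeds; "effort": joint torques, N m; "ee_pos": TCP position; "ee_rot": TCP orientation; "ft_force": force on the tool from outside, world axes, zero at the start; "ft_torque": the same for the moment, N m; "grip_width": opening from 0.0 (shut) to 1.0 (fully open).
Only numpy, scipy, OpenCV 4.12 (cv2) and the standard library are available. Lean on these libraries where they do the work, as an engineer would, in place of code of your own. Each camera call takes 0.05 s, during which the arm holds its last target. There are 200 camera calls.

### The job

Push the top of the loose inking roller sideways so that it rolls, not drags, across the glass slab onto the strip of masking tape, and leave it lying along the tape. Then push the wooden wedge, thin edge first, up against the roller, on the side of the copper plate, so that it cannot run onto the plate; the roller must stay on its tape. Use the fingertips only, lift neither of them, and leave everything else where it is.

Things in the scene. Friction and masses are not known exactly. Their poses are not given: they have to be found in the camera images.
- slab: Fixed glass inking slab, 420 (x) x 780 (y) x 10 mm, its flat top 10 mm above the table. Origin: centre of its underside, on the table. A copper plate 180 x 130 x 1.5 mm lies fixed on its -y end (centre at x -20, y -315 mm in the slab's frame).
- tape: Strip of tan masking tape stuck on the slab, 320 mm long (its x axis) and 25 mm wide (y); it is the mark. No thickness to feel. Origin: its centre, on the slab's top. The roller starts on its +y side, the wedge and the copper plate are on its -y side.
- roller: Loose hand roller: black rubber body, 64 mm diameter, 160 mm long, a wooden handle (27 mm diameter, 55 mm long) at each end; 0.7 kg. Origin: middle of its axis, 32 mm above the slab's top. x: its axis; z starts upwards, turns as it rolls. Rolls square to its axis, stops soon after a slow push. Fingers grip the rubber: a tip pressed lightly on top and moved sideways rolls it half as far as the tip goes.
- wedge: Loose beech wedge lying on the slab, 70 mm long (x), 40 mm wide (y), 25 mm high at the back (-x end), tapering to 3 mm at the thin edge (+x end). Origin: centre of its underside; x points to the thin edge, roughly to the tape and the roller. About 60 g. Up against the roller, its origin lies about 50 mm from the roller's axis; pushed on further, it takes the roller along with hardly more force.
- ink_tin: Bystander: closed steel ink tin, 79 mm diameter, 56 mm high, standing on the slab. Origin: centre of its underside.
- dabber: Bystander: dark wooden inking dabber, 68 mm diameter, 95 mm high, standing on the slab. Origin: centre of its underside.
- tape_roll: Bystander: roll of masking tape lying flat on the slab, 96 mm diameter, 25 mm high. Origin: centre of its underside.
- ink_knife: Bystander: ink knife lying on the slab, 210 mm long (x), 26 mm wide, 16 mm high. Origin: under its middle.
- muller: Bystander: green glass muller, 72 mm diameter, 98 mm high, standing on the slab. Origin: centre of its underside.
Things that resemble listed ones, but are neither listed nor needed, are in the scene too. Several things have the shape of the wedge; the one meant has the colours described above.

How it is judged:
On the way, in this order (a step that is already met when the one before it is completed fails the run):
1. the fingers push on the roller from above its axis (0.3 N, grasp point at least 62 mm above the table) (contact force between the fingers and roller above 0.3 N and height (world z) of the grasp point above 0.062 m), for 0.05 s.
2. the roller has rolled (turned about its own axis by at least 1.2 rad), not been dragged (angle between roller's own z axis and vertical above 1.2 rad), for 0.02 s.
3. the roller lies along the tape, at rest (y of roller in the frame of tape between -0.0125 and 0.0125 m and x of roller in the frame of tape between -0.05 and 0.05 m and angle between the x axis of roller and the x axis of tape, either way round below 0.14 rad and linear speed of roller below 0.01 m/s), for 0.3 s.
4. the wedge is up against the roller (x of roller in the frame of wedge between 0.03 and 0.059 m and y of roller in the frame of wedge between -0.06 and 0.06 m and angle between the y axis of wedge and the x axis of tape, either way round below 0.35 rad and y of wedge in the frame of tape below 0 m and angle between wedge's own z axis and vertical below 0.15 rad and linear speed of wedge below 0.01 m/s), for 0.2 s.
At the end, for the whole second after the job is handed in: The roller rests along the tape: axis within 12.5 mm of its centre line, 0.14 rad of its direction, middle within 50 mm of the tape's; the wedge lies flat and still on the plate's side, thin edge within about 9 mm of touching the roller, within 60 mm of its middle, square within 0.35 rad (all of step 3 and all of step 4).
It fails at once if the roller is lifted off the slab (10 mm) (height (world z) of roller above 0.052 m).
It fails at once if the roller falls off the slab (height (world z) of roller below 0.036 m).
It fails at once if the wedge is lifted off the slab (10 mm) (height (world z) of wedge above 0.02 m).
It fails at once if another thing is moved (20 mm) (distance of any of ink_tin, dabber, tape_roll, ink_knife, muller from where it was at the start of the episode above 0.02 m).
It also fails if it takes over 64 s, if anything falls off the work surface, if the arm or the gripper's body presses on something with over 40 N, if the wrist force passes 120 N, or if a joint passes its speed limit or range.

## Working session

There is one attempt and no reset: what is moved stays moved. The work goes in short steps, Python scripts to look and compute and a shell command to move; the robot and the scene stay as the last step left them, time stands still between calls to the robot, and variables do not carry over. Pictures are saved under pics/ and viewed, about 8 in all and at most 12, crops included, and the job is handed in when it is done.

```bash
mkdir -p pics
cat > h.py <<'E'
import numpy as np, cv2
from bench import bot
def ray(cam,u,v,z):
    c=bot.camera_info(cam); f=240/np.tan(np.radians(c["vfov"])/2); T=np.array(c["extrinsics"])
    d=T[:3,:3]@np.array([(u-c["cx"])/f,(v-c["cy"])/f,1]); o=T[:3,3]
    return o+d*(z-o[2])/d[2]
def proj(cam,p):
    c=bot.camera_info(cam); f=240/np.tan(np.radians(c["vfov"])/2); T=np.linalg.inv(np.array(c["extrinsics"]))
    q=T[:3,:3]@np.array(p)+T[:3,3]; return f*q[0]/q[2]+c["cx"],f*q[1]/q[2]+c["cy"]
def save(n,im): cv2.imwrite("pics/"+n,im[:,:,::-1])
E
python3 - <<'E'
from h import *
np.set_printoptions(precision=3,suppress=True)
s=bot.get_state();print(s["time_s"],s["ee_pos"],s["ee_rot"],s["grip_width"])
for c in("top","side"):
    im=bot.read_camera(c);save(c+"0.png",im);i=bot.camera_info(c);print(c,i["vfov"],np.array(i["extrinsics"])[:3].round(3).tolist())
    for n,z in(("slab",0),("tape",.01),("roller",.042),("wedge",.01),("ink_tin",.01),("dabber",.01),("tape_roll",.01),("ink_knife",.01),("muller",.01)):
        for d in bot.pinpoint(c,n)[:3]:
            r,q=d["point"];u,v=q*640,r*480;print(n,round(d["conf"],2),round(u),round(v),ray(c,u,v,z)[:2])
E
```

```text
0.0 [ 0.261 -0.567  0.173] [-3.14   0.     0.432] 1.0018841542528993
top 54.90303762768421 [[-0.02, -0.981, 0.195, 0.361], [-1.0, 0.02, 0.0, -0.04], [-0.004, -0.195, -0.981, 1.196]]
tape 0.69 372 318 [ 0.389 -0.162]
tape 0.67 301 254 [0.556 0.016]
roller 0.64 248 253 [0.556 0.147]
wedge 0.82 350 248 [ 0.568 -0.113]
wedge 0.7 478 263 [ 0.522 -0.442]
wedge 0.63 465 188 [ 0.726 -0.425]
ink_tin 0.56 174 196 [0.719 0.352]
dabber 0.56 154 299 [0.448 0.39 ]
tape_roll 0.67 374 318 [ 0.389 -0.168]
ink_knife 0.95 394 198 [ 0.701 -0.235]
muller 0.94 413 313 [ 0.4   -0.267]
side 57.418237246937416 [[-0.73, -0.518, 0.446, 0.142], [-0.684, 0.544, -0.486, 0.485], [0.009, -0.66, -0.751, 0.844]]
slab 0.7 308 293 [0.566 0.044]
tape 0.75 320 284 [0.557 0.011]
roller 0.67 279 312 [0.554 0.146]
wedge 0.82 376 168 [ 0.733 -0.43 ]
wedge 0.81 435 199 [ 0.524 -0.435]
wedge 0.7 351 253 [ 0.568 -0.114]
ink_tin 0.6 150 339 [0.721 0.371]
dabber 0.72 226 438 [0.442 0.39 ]
tape_roll 0.76 420 276 [ 0.397 -0.173]
tape_roll 0.28 341 201 [ 0.712 -0.244]
ink_knife 0.57 340 202 [ 0.714 -0.241]
ink_knife 0.44 419 278 [ 0.396 -0.167]
muller 0.56 443 252 [ 0.399 -0.279]
```

View pics/top0.png

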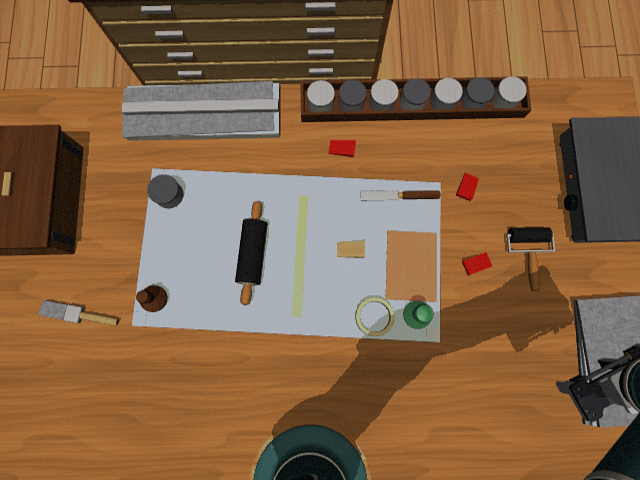

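View pics/side0.png

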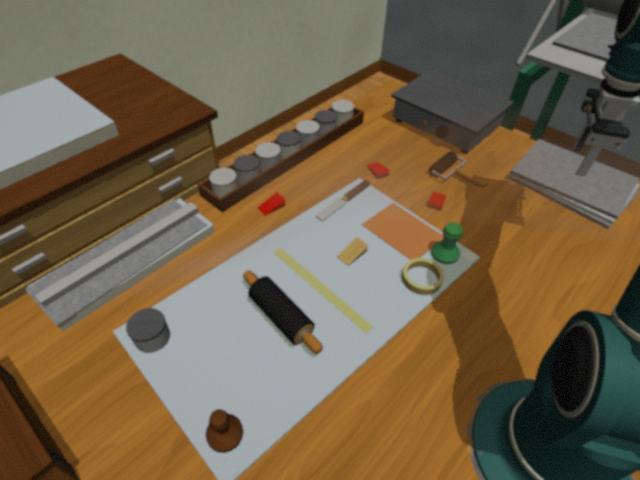

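The top view shows the black roller at (251,253), the tape at (300,255), the copper plate at (411,265). Wedge-shaped candidates are the beech one at (350,248) and red ones at (343,148), (467,186) and (477,263). The beech one on the slab, between tape and plate, fits; I'll confirm it in a crop and measure directions.

Run:
```python
from h import *
np.set_printoptions(precision=3,suppress=True)
ims={c:bot.read_camera(c) for c in("top","side")}
for c in ims:
    for n,z in(("tape",.01),("roller",.042),("wedge",.015)):
        for d in bot.masks_of(c,n)[:3]:
            m=d["pixels"]; v,u=np.nonzero(m)
            P=np.array([ray(c,a,b,z)[:2] for a,b in zip(u,v)])
            (ctr,wh,an)=cv2.minAreaRect((P*1000).astype(np.float32))
            vv=np.linalg.svd(P-P.mean(0),full_matrices=False)[2][0]
            print(c,n,round(d["conf"],2),len(u),"mean",P.mean(0),"rect",np.round(ctr),np.round(wh),round(an,1),"axis deg",round(np.degrees(np.arctan2(vv[1],vv[0]))%180,1))
t=ims["top"][215:285,310:390];s=ims["side"][220:290,311:391]
save("crop.png",np.hstack([cv2.resize(x,(400,350),interpolation=cv2.INTER_CUBIC) for x in(t,s)]))
```

```text
top roller 0.62 2007 mean [0.559 0.14 ] rect [560. 140.] [ 64. 266.] 83.4 axis deg 173.7
top wedge 0.89 419 mean [ 0.727 -0.432] rect [ 728. -432.] [45. 73.] 67.8 axis deg 155.4
top wedge 0.84 455 mean [ 0.567 -0.115] rect [ 566. -115.] [73. 42.] 88.5 axis deg 89.4
top wedge 0.83 446 mean [ 0.522 -0.436] rect [ 522. -436.] [42. 74.] 19.0 axis deg 107.1
side tape 0.9 1185 mean [0.542 0.019] rect [554.  17.] [ 28. 320.] 85.8 axis deg 176.0
side tape 0.2 1489 mean [0.745 0.361] rect [745. 362.] [ 82. 119.] 74.9 axis deg 168.4
side roller 0.86 2590 mean [0.553 0.14 ] rect [561. 138.] [ 68. 274.] 83.1 axis deg 172.5
side wedge 0.8 499 mean [ 0.565 -0.119] rect [ 563. -120.] [51. 93.] 5.0 axis deg 96.7
side wedge 0.61 248 mean [ 0.515 -0.424] rect [ 516. -425.] [43. 72.] 16.2 axis deg 110.3
side wedge 0.57 223 mean [ 0.72  -0.422] rect [ 720. -425.] [52. 70.] 65.4 axis deg 156.2
```

View pics/crop.png

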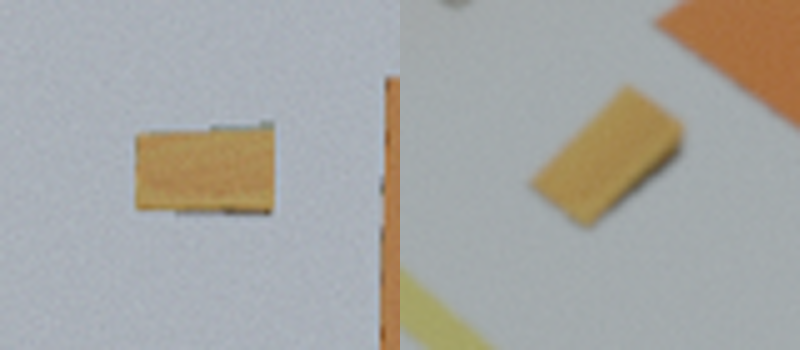

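The crop shows the beech wedge with its thick end towards the copper plate and its thin edge towards the tape, so it is the right one. The roller's axis runs at about 173° and the tape at about 176°. Next I move over the roller with the jaws along its axis, so that both fingertips push.

```bash
python3 -m jog '[{"dx":18.8,"dy":-17.4,"rz":-9.7,"jaw":100},{"dx":18.8,"dy":-17.4,"rz":-9.7,"jaw":100},{"dx":18.8,"dy":-17.4,"rz":-9.7,"jaw":100},{"dx":18.8,"dy":-17.4,"rz":-9.7,"jaw":100},{"dx":18.8,"dy":-17.4,"rz":-9.7,"jaw":100},{"dx":18.8,"dy":-17.4,"rz":-9.7,"jaw":100},{"dx":18.8,"dy":-17.4,"rz":-9.7,"jaw":100},{"dx":18.8,"dy":-17.4,"rz":-9.7,"jaw":100},{"dx":18.8,"dy":-17.4,"rz":-9.7,"jaw":100},{"dx":18.8,"dy":-17.4,"rz":-9.7,"jaw":100},{"dx":18.8,"dy":-17.4,"rz":-9.7,"jaw":100},{"dx":18.8,"dy":-17.4,"rz":-9.7,"jaw":100}]'
```

```text
schema error: expected keys dx, dy, dz, rx, ry, rz, jaw
```

```bash
python3 -m jog '[{"dx":18.8,"dy":-17.4,"dz":0,"rx":0,"ry":0,"rz":-9.7,"jaw":100},{"dx":18.8,"dy":-17.4,"dz":0,"rx":0,"ry":0,"rz":-9.7,"jaw":100},{"dx":18.8,"dy":-17.4,"dz":0,"rx":0,"ry":0,"rz":-9.7,"jaw":100},{"dx":18.8,"dy":-17.4,"dz":0,"rx":0,"ry":0,"rz":-9.7,"jaw":100},{"dx":18.8,"dy":-17.4,"dz":0,"rx":0,"ry":0,"rz":-9.7,"jaw":100},{"dx":18.8,"dy":-17.4,"dz":0,"rx":0,"ry":0,"rz":-9.7,"jaw":100},{"dx":18.8,"dy":-17.4,"dz":0,"rx":0,"ry":0,"rz":-9.7,"jaw":100},{"dx":18.8,"dy":-17.4,"dz":0,"rx":0,"ry":0,"rz":-9.7,"jaw":100},{"dx":18.8,"dy":-17.4,"dz":0,"rx":0,"ry":0,"rz":-9.7,"jaw":100},{"dx":18.8,"dy":-17.4,"dz":0,"rx":0,"ry":0,"rz":-9.7,"jaw":100},{"dx":18.8,"dy":-17.4,"dz":0,"rx":0,"ry":0,"rz":-9.7,"jaw":100},{"dx":18.8,"dy":-17.4,"dz":0,"rx":0,"ry":0,"rz":-9.7,"jaw":100}]'
```

```text
time_s: 2.4
ee_pos: [0.4531, -0.1037, 0.1742]
ee_rot: [3.141, 0.0, 1.447]
ft_force: [1.3, -0.2, 0.8]
grip_width: 1.002
```

```bash
python3 -m jog '[{"dx":8.8,"dy":2.4,"dz":0,"rx":0,"ry":0,"rz":0,"jaw":100},{"dx":8.8,"dy":2.4,"dz":0,"rx":0,"ry":0,"rz":0,"jaw":100},{"dx":8.8,"dy":2.4,"dz":0,"rx":0,"ry":0,"rz":0,"jaw":100},{"dx":8.8,"dy":2.4,"dz":0,"rx":0,"ry":0,"rz":0,"jaw":100},{"dx":8.8,"dy":2.4,"dz":0,"rx":0,"ry":0,"rz":0,"jaw":100},{"dx":8.8,"dy":2.4,"dz":0,"rx":0,"ry":0,"rz":0,"jaw":100},{"dx":8.8,"dy":2.4,"dz":0.5,"rx":0,"ry":0,"rz":0,"jaw":100},{"dx":8.8,"dy":2.4,"dz":1,"rx":0,"ry":0,"rz":0,"jaw":100},{"dx":8.8,"dy":2.4,"dz":1,"rx":0,"ry":0,"rz":0,"jaw":100},{"dx":8.8,"dy":2.4,"dz":1,"rx":0,"ry":0,"rz":0,"jaw":100}]'
python3 - <<'E'
from h import *
np.set_printoptions(precision=3,suppress=True)
im=bot.read_camera("wrist");save("w1.png",im)
for n,z in(("tape",.01),("roller",.042)):
    for d in bot.pinpoint("wrist",n)[:1]:
        r,q=d["point"];print("pin",n,round(d["conf"],2),ray("wrist",q*640,r*480,z)[:2])
    for d in bot.masks_of("wrist",n)[:1]:
        v,u=np.nonzero(d["pixels"]);P=np.array([ray("wrist",a,b,z)[:2] for a,b in zip(u,v)])
        vv=np.linalg.svd(P-P.mean(0),full_matrices=False)[2][0]
        print(n,round(d["conf"],2),P.mean(0),"min/max",P.min(0),P.max(0),np.degrees(np.arctan2(vv[1],vv[0]))%180)
c=np.array(bot.camera_info("wrist")["extrinsics"]);print(c)
E
```

```text
time_s: 3.23
ee_pos: [0.5561, 0.1471, 0.1435]
ee_rot: [-3.14, 0.001, 1.448]
ft_force: [-0.3, -1.6, 0.2]
grip_width: 0.997
pin tape 0.97 [0.55  0.018]Traceback (most recent call last):
  File "<stdin>", line 8, in <module>
  File "h.py", line 4, in ray
    c=bot.camera_info(cam); f=240/np.tan(np.radians(c["vfov"])/2); T=np.array(c["extrinsics"])
ValueError: time passes only in moves, steps and waits
```

View pics/w1.png

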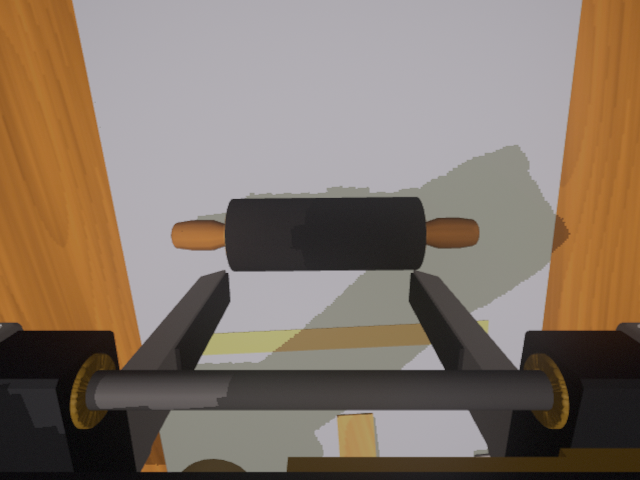

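The wrist view shows the roller's handle ends at (172,236) and (479,232), parallel to the jaws. The tape runs from about (205,345) to (488,327), tilted about 3°.

```bash
cat > h.py <<'E'
import numpy as np, cv2
from bench import bot
np.set_printoptions(precision=4,suppress=True)
C={}
def ci(cam):
    if cam not in C: C[cam]=bot.camera_info(cam)
    c=C[cam]; return c["cx"],c["cy"],240/np.tan(np.radians(c["vfov"])/2),np.array(c["extrinsics"])
def ray(cam,u,v,z):
    cx,cy,f,T=ci(cam); d=T[:3,:3]@np.array([(u-cx)/f,(v-cy)/f,1]); o=T[:3,3]
    return (o+d*(z-o[2])/d[2])[:2]
def proj(cam,p):
    cx,cy,f,T=ci(cam); T=np.linalg.inv(T)
    q=T[:3,:3]@np.array(p)+T[:3,3]; return f*q[0]/q[2]+cx,f*q[1]/q[2]+cy
def save(n,im): cv2.imwrite("pics/"+n,im[:,:,::-1])
def line(a,b): 
    d=b-a; print("ends",a,b,"mid",(a+b)/2,"deg",round(np.degrees(np.arctan2(d[1],d[0]))%180,1),"len",round(np.hypot(*d),3))
E
python3 - <<'E'
from h import *
print("roller");line(ray("wrist",172,236,.042),ray("wrist",479,232,.042))
print("tape wrist");line(ray("wrist",205,345,.01),ray("wrist",488,326.5,.01))
print("tape top");line(ray("top",303,196,.01),ray("top",297,317,.01))
print("tape side");line(ray("side",279,251,.01),ray("side",367,329,.01))
print("roller top");line(ray("top",257.5,202,.042),ray("top",245.5,304,.042))
print("wedge");line(ray("top",337,248.6,.013),ray("top",365,248.5,.035))
print(ci("wrist")[3])
E
```

```text
roller
ends [0.4267 0.1534] [0.6956 0.1232] mid [0.5612 0.1383] deg 173.6 len 0.271
tape wrist
ends [0.4198 0.0247] [0.7171 0.0091] mid [0.5685 0.0169] deg 177.0 len 0.298
tape top
ends [0.7124 0.0076] [0.3947 0.0267] mid [0.5536 0.0171] deg 176.6 len 0.318
tape side
ends [0.7036 0.0058] [0.3989 0.0308] mid [0.5512 0.0183] deg 175.3 len 0.306
roller top
ends [0.6893 0.1242] [0.4282 0.1521] mid [0.5587 0.1382] deg 173.9 len 0.263
wedge
ends [ 0.5677 -0.0791] [ 0.5627 -0.1497] mid [ 0.5652 -0.1144] deg 85.9 len 0.071
[[ 0.9923 -0.1202 -0.0312  0.5657]
 [-0.1242 -0.9565 -0.264   0.2241]
 [ 0.0018  0.2658 -0.964   0.3568]
 [ 0.      0.      0.      1.    ]]
```

```bash
python3 -m jog '[{"dx":0,"dy":0,"dz":0.8,"rx":0,"ry":0,"rz":0,"jaw":100},{"dx":0,"dy":0,"dz":1.6,"rx":0,"ry":0,"rz":0,"jaw":100},{"dx":0,"dy":0,"dz":2.1,"rx":0,"ry":0,"rz":0,"jaw":100},{"dx":0,"dy":0,"dz":2.25,"rx":0,"ry":0,"rz":0,"jaw":100},{"dx":0,"dy":0,"dz":2.33,"rx":0,"ry":0,"rz":0,"jaw":100},{"dx":0,"dy":0,"dz":2.33,"rx":0,"ry":0,"rz":0,"jaw":100}]'
```

```text
time_s: 3.88
ee_pos: [0.5571, 0.1474, 0.0748]
ee_rot: [3.141, -0.0, 1.447]
ft_force: [0.2, 0.8, 0.4]
grip_width: 0.996
```

```bash
python3 -m jog '[{"dx":0,"dy":0,"dz":0.04,"rx":0,"ry":0,"rz":0,"jaw":100},{"dx":0,"dy":0,"dz":0.07,"rx":0,"ry":0,"rz":0,"jaw":100},{"dx":-0.1,"dy":0,"dz":0.07,"rx":0,"ry":0,"rz":0,"jaw":100},{"dx":-0.2,"dy":0,"dz":0.07,"rx":0,"ry":0,"rz":0,"jaw":100}]'
```

```text
time_s: 4.22
ee_pos: [0.556, 0.1415, 0.0723]
ee_rot: [3.141, -0.0, 1.448]
ft_force: [0.0, 0.9, -1.3]
grip_width: 1.001
```

```bash
python3 -m jog '[{"dx":-0.15,"dy":0,"dz":0.03,"rx":0,"ry":0,"rz":0,"jaw":100},{"dx":-0.3,"dy":0,"dz":0.03,"rx":0,"ry":0,"rz":0,"jaw":100},{"dx":-0.45,"dy":0,"dz":0.03,"rx":0,"ry":0,"rz":0,"jaw":100},{"dx":-0.6,"dy":0,"dz":0.03,"rx":0,"ry":0,"rz":0,"jaw":100},{"dx":-0.75,"dy":0,"dz":0.03,"rx":0,"ry":0,"rz":0,"jaw":100}]'
python3 - <<'E'
from h import *
im=bot.read_camera("wrist");save("w2.png",im)
E
```

```text
time_s: 4.63
ee_pos: [0.553, 0.1187, 0.071]
ee_rot: [-3.142, 0.0, 1.447]
ft_force: [-0.3, 0.1, 1.3]
grip_width: 1.004
```

View pics/w2.png

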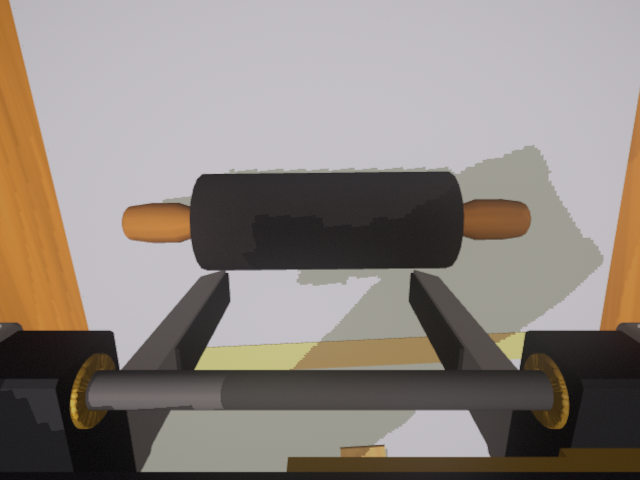

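Run:
```python
from h import *
line(ray("wrist",123,223,.042),ray("wrist",530,219,.042))
e=bot.get_state()["ee_pos"];print(e,"tip px",proj("wrist",e),"rear edge",proj("wrist",[.5545,.1267,.071]), "body edges y at z .042 (row 173,269):",ray("wrist",326,173,.055),ray("wrist",326,269,.06))
```

```text
ends [0.4248 0.1539] [0.6948 0.1229] mid [0.5598 0.1384] deg 173.5 len 0.272
[0.5531 0.1177 0.0709] tip px (np.float64(320.124257916856), np.float64(266.1305028390374)) rear edge (np.float64(320.68154979904205), np.float64(251.9463094601488)) body edges y at z .042 (row 173,269): [0.5634 0.1713] [0.5561 0.1113]
```

```bash
python3 -m jog '[{"dx":0,"dy":0,"dz":-0.4,"rx":0,"ry":0,"rz":0,"jaw":100},{"dx":0.4,"dy":0.1,"dz":-0.4,"rx":0,"ry":0,"rz":0,"jaw":100},{"dx":0.8,"dy":0.1,"dz":-0.4,"rx":0,"ry":0,"rz":0,"jaw":100},{"dx":0.8,"dy":0.1,"dz":-0.15,"rx":0,"ry":0,"rz":0,"jaw":100},{"dx":0.8,"dy":0.1,"dz":-0.06,"rx":0,"ry":0,"rz":0,"jaw":100},{"dx":0.8,"dy":0.1,"dz":-0.03,"rx":0,"ry":0,"rz":0,"jaw":100},{"dx":0.8,"dy":0.1,"dz":0,"rx":0,"ry":0,"rz":0,"jaw":100},{"dx":0.8,"dy":0.1,"dz":0,"rx":0,"ry":0,"rz":0,"jaw":100}]'; python3 -m jog '[{"dx":0,"dy":0,"dz":0.02,"rx":0,"ry":0,"rz":0,"jaw":100},{"dx":0,"dy":0,"dz":0.02,"rx":0,"ry":0,"rz":0,"jaw":100}]'
```

```text
time_s: 5.35
ee_pos: [0.5588, 0.1424, 0.0705]
ee_rot: [-3.141, 0.0, 1.447]
ft_force: [0.7, 1.8, 0.7]
grip_width: 0.997
time_s: 5.52
ee_pos: [0.5591, 0.1425, 0.0704]
ee_rot: [3.142, -0.0, 1.447]
ft_force: [-0.5, -0.2, -0.8]
grip_width: 1.002
```

Run:
```python
from h import *
w=bot.read_camera("wrist");s=bot.read_camera("side")
e=bot.get_state()["ee_pos"];print(e,proj("side",e),proj("wrist",e))
save("ws3.png",np.hstack([cv2.resize(w[140:340,140:500],(400,222)) ,cv2.resize(s[230:341,200:400],(400,222),interpolation=cv2.INTER_CUBIC)]))
```

```text
[0.5591 0.1426 0.0704] (np.float64(278.12543018308406), np.float64(302.2546724382682)) (np.float64(320.0951897749424), np.float64(266.12397930681414))
```

View pics/ws3.png

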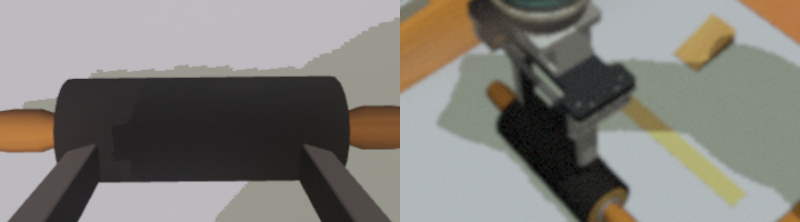

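Run:
```python
from h import *
for z in(.0704,.08,.09,.1):
    # near finger, outer(+y) & front corners
    print(z,[np.round(proj("side",[.559-sx*.9925+dy*.12,.1425+sx*.1235+dy*.9925,z])) .tolist() for sx in(.047,.0595) for dy in(-.008,.008)])
s=bot.read_camera("side")
save("s4.png",cv2.resize(s[250:340,225:345],(800,600),interpolation=cv2.INTER_CUBIC))
```

```text
0.0704 [[295.0, 315.0], [289.0, 319.0], [298.0, 319.0], [292.0, 323.0]]
0.08 [[295.0, 312.0], [289.0, 316.0], [298.0, 316.0], [292.0, 320.0]]
0.09 [[295.0, 309.0], [288.0, 314.0], [298.0, 313.0], [292.0, 318.0]]
0.1 [[294.0, 307.0], [288.0, 311.0], [298.0, 311.0], [292.0, 315.0]]
```

View pics/s4.png

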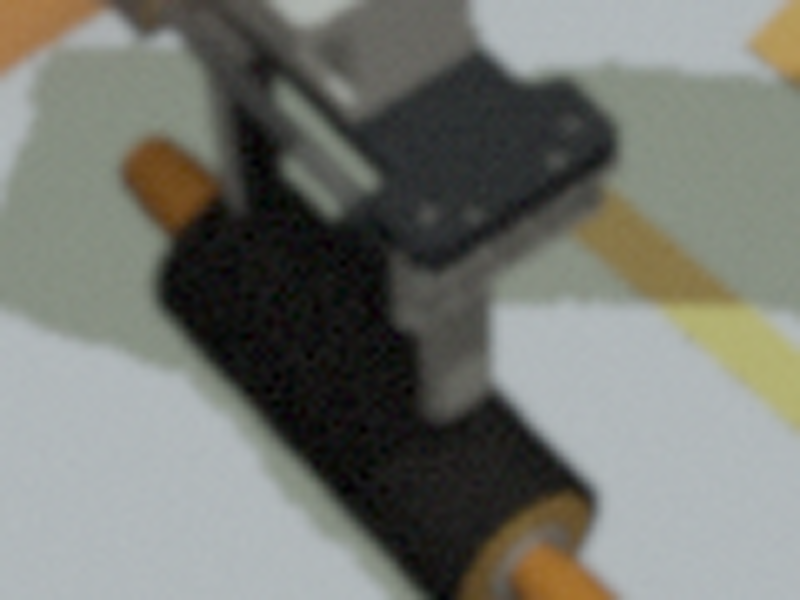

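The side crop shows the open fingertips at about (290,314), where z = 0.07 would put them at row 323. With the jaws wide open the tips sit clearly above the nominal TCP. I'll rise, shut the jaws, and come down while watching the force.

```bash
python3 -m jog '[{"dx":0,"dy":0,"dz":-1,"rx":0,"ry":0,"rz":0,"jaw":50},{"dx":0,"dy":0,"dz":-1.5,"rx":0,"ry":0,"rz":0,"jaw":0},{"dx":0,"dy":0,"dz":-1.5,"rx":0,"ry":0,"rz":0,"jaw":0},{"dx":0,"dy":0,"dz":-1.5,"rx":0,"ry":0,"rz":0,"jaw":0},{"dx":0,"dy":0,"dz":-1.5,"rx":0,"ry":0,"rz":0,"jaw":0},{"dx":0,"dy":0,"dz":-1.5,"rx":0,"ry":0,"rz":0,"jaw":0},{"dx":0,"dy":0,"dz":-1.5,"rx":0,"ry":0,"rz":0,"jaw":0},{"dx":0,"dy":0,"dz":-1.5,"rx":0,"ry":0,"rz":0,"jaw":0},{"dx":0.05,"dy":0,"dz":-1.0,"rx":0,"ry":0,"rz":0,"jaw":0},{"dx":0.05,"dy":0,"dz":-0.4,"rx":0,"ry":0,"rz":0,"jaw":0},{"dx":0.05,"dy":0,"dz":-0.2,"rx":0,"ry":0,"rz":0,"jaw":0},{"dx":0.05,"dy":0,"dz":-0.15,"rx":0,"ry":0,"rz":0,"jaw":0}]'; python3 -m jog '[{"dx":0,"dy":0,"dz":0.03,"rx":0,"ry":0,"rz":0,"jaw":0},{"dx":0,"dy":0,"dz":0.06,"rx":0,"ry":0,"rz":0,"jaw":0},{"dx":0,"dy":0,"dz":0.06,"rx":0,"ry":0,"rz":0,"jaw":0}]'
```

```text
time_s: 6.67
ee_pos: [0.5583, 0.144, 0.0735]
ee_rot: [-3.139, 0.001, 1.448]
ft_force: [0.0, -0.3, 0.4]
grip_width: 0.182
time_s: 6.92
ee_pos: [0.5596, 0.1443, 0.0736]
ee_rot: [3.141, -0.0, 1.448]
ft_force: [-0.0, -0.6, -0.0]
grip_width: 0.008
```

```bash
python3 -m jog '[{"dx":0,"dy":0,"dz":0.03,"rx":0,"ry":0,"rz":0,"jaw":0},{"dx":0,"dy":0,"dz":0.03,"rx":0,"ry":0,"rz":0,"jaw":0}]'; python3 -m jog '[{"dx":0,"dy":0,"dz":0.03,"rx":0,"ry":0,"rz":0,"jaw":0},{"dx":0,"dy":0,"dz":0.03,"rx":0,"ry":0,"rz":0,"jaw":0}]'
```

```text
time_s: 7.08
ee_pos: [0.5594, 0.1442, 0.0725]
ee_rot: [3.141, -0.0, 1.447]
ft_force: [0.8, -0.1, 0.4]
grip_width: 0.006
time_s: 7.25
ee_pos: [0.5592, 0.1442, 0.0713]
ee_rot: [3.142, -0.0, 1.447]
ft_force: [-0.3, -0.5, -0.9]
grip_width: 0.004
```

```bash
for i in 1 ; do python3 -m jog '[{"dx":0,"dy":0,"dz":0.03,"rx":0,"ry":0,"rz":0,"jaw":0},{"dx":0,"dy":0,"dz":0.05,"rx":0,"ry":0,"rz":0,"jaw":0}]'; done
python3 - <<'E'
from h import *
w=bot.read_camera("wrist");s=bot.read_camera("side")
e=bot.get_state()["ee_pos"];print(e,proj("side",e),proj("wrist",e))
save("ws5.png",np.hstack([cv2.resize(w[190:340,220:420],(400,300)) ,cv2.resize(s[255:345,225:345],(400,300),interpolation=cv2.INTER_CUBIC)]))
E
```

```text
time_s: 7.42
ee_pos: [0.5592, 0.1442, 0.0697]
ee_rot: [-3.142, -0.0, 1.447]
ft_force: [0.4, -0.1, 0.1]
grip_width: 0.004
[0.5591 0.1442 0.0696] (np.float64(277.58427782074637), np.float64(302.91808223131784)) (np.float64(320.07774914119807), np.float64(266.1145667364526))
```

View pics/ws5.png

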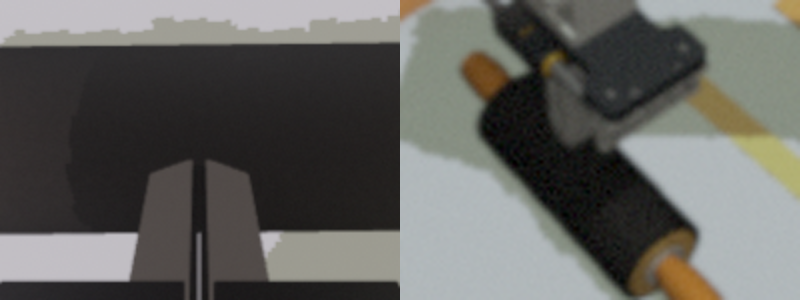

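```bash
python3 -m jog '[{"dx":0,"dy":0,"dz":0.05,"rx":0,"ry":0,"rz":0,"jaw":0},{"dx":0,"dy":0,"dz":0.1,"rx":0,"ry":0,"rz":0,"jaw":0},{"dx":0,"dy":0,"dz":0.1,"rx":0,"ry":0,"rz":0,"jaw":0}]'; python3 -m jog '[{"dx":0,"dy":0,"dz":0.03,"rx":0,"ry":0,"rz":0,"jaw":0},{"dx":0,"dy":0,"dz":0.07,"rx":0,"ry":0,"rz":0,"jaw":0},{"dx":0,"dy":0,"dz":0.07,"rx":0,"ry":0,"rz":0,"jaw":0}]'
```

```text
time_s: 7.77
ee_pos: [0.559, 0.1442, 0.0664]
ee_rot: [-3.141, 0.0, 1.448]
ft_force: [0.2, -0.5, 0.2]
grip_width: 0.006
time_s: 8.02
ee_pos: [0.5591, 0.1442, 0.0644]
ee_rot: [-3.141, 0.0, 1.448]
ft_force: [-0.4, -0.4, 0.2]
grip_width: 0.004
```

```bash
python3 -m jog '[{"dx":0,"dy":0,"dz":0.04,"rx":0,"ry":0,"rz":0,"jaw":0},{"dx":0,"dy":0,"dz":0.07,"rx":0,"ry":0,"rz":0,"jaw":0},{"dx":0,"dy":0,"dz":0.07,"rx":0,"ry":0,"rz":0,"jaw":0}]'; python3 -m jog '[{"dx":0,"dy":0,"dz":0.04,"rx":0,"ry":0,"rz":0,"jaw":0},{"dx":0,"dy":0,"dz":0.04,"rx":0,"ry":0,"rz":0,"jaw":0}]'
```

```text
time_s: 8.27
ee_pos: [0.5591, 0.1442, 0.0623]
ee_rot: [-3.141, 0.0, 1.448]
ft_force: [-0.4, 0.7, 0.1]
grip_width: 0.009
time_s: 8.43
ee_pos: [0.5591, 0.1441, 0.0612]
ee_rot: [-3.141, 0.0, 1.448]
ft_force: [0.4, -0.4, -0.1]
grip_width: 0.007
```

```bash
python3 -m jog '[{"dx":0,"dy":0,"dz":0.04,"rx":0,"ry":0,"rz":0,"jaw":0},{"dx":0,"dy":0,"dz":0.04,"rx":0,"ry":0,"rz":0,"jaw":0}]'; python3 -m jog '[{"dx":0,"dy":0,"dz":0.04,"rx":0,"ry":0,"rz":0,"jaw":0},{"dx":0,"dy":0,"dz":0.04,"rx":0,"ry":0,"rz":0,"jaw":0}]'
python3 - <<'E'
from h import *
w=bot.read_camera("wrist")
for d in bot.pinpoint("wrist","roller")[:1]:
    r,q=d["point"];print("pin",round(d["conf"],2),ray("wrist",q*640,r*480,.042))
for d in bot.masks_of("wrist","roller")[:1]:
    v,u=np.nonzero(d["pixels"]);print(u.min(),u.max(),"body rows@250",v[u==250].min(),v[u==250].max(),ray("wrist",250,v[u==250].min(),.042),ray("wrist",250,v[u==250].max(),.042))
E
```

```text
time_s: 8.6
ee_pos: [0.5591, 0.1442, 0.06]
ee_rot: [-3.141, 0.0, 1.448]
ft_force: [0.3, -0.2, -0.0]
grip_width: 0.001
time_s: 8.77
ee_pos: [0.5591, 0.1442, 0.0587]
ee_rot: [-3.141, 0.0, 1.448]
ft_force: [-0.0, 0.6, -0.6]
grip_width: 0.005
pin 0.75 [0.559  0.1414]
114 531 body rows@250 217 314 [0.5185 0.1762] [0.5069 0.1096]
```

```bash
python3 -m jog '[{"dx":0,"dy":0,"dz":0.04,"rx":0,"ry":0,"rz":0,"jaw":0},{"dx":0,"dy":0,"dz":0.07,"rx":0,"ry":0,"rz":0,"jaw":0},{"dx":0,"dy":0,"dz":0.07,"rx":0,"ry":0,"rz":0,"jaw":0}]'; python3 -m jog '[{"dx":0,"dy":0,"dz":0.04,"rx":0,"ry":0,"rz":0,"jaw":0},{"dx":0,"dy":0,"dz":0.07,"rx":0,"ry":0,"rz":0,"jaw":0},{"dx":0,"dy":0,"dz":0.07,"rx":0,"ry":0,"rz":0,"jaw":0}]'
python3 - <<'E'
from h import *
w=bot.read_camera("wrist");s=bot.read_camera("side")
save("ws6.png",np.hstack([cv2.resize(w[190:340,220:420],(400,300)) ,cv2.resize(s[255:345,225:345],(400,300),interpolation=cv2.INTER_CUBIC)]))
E
```

```text
time_s: 9.17
ee_pos: [0.5591, 0.1441, 0.0567]
ee_rot: [-3.141, 0.0, 1.448]
ft_force: [0.0, 0.2, 0.1]
grip_width: 0.005
time_s: 9.42
ee_pos: [0.5591, 0.1442, 0.0545]
ee_rot: [-3.141, 0.0, 1.448]
ft_force: [0.2, 0.2, 0.9]
grip_width: 0.003
```

View pics/ws6.png

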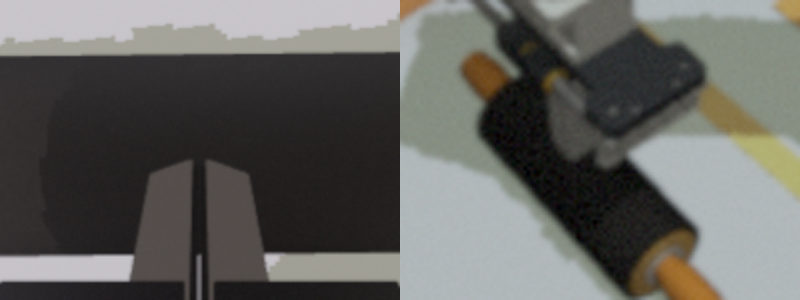

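```bash
python3 -m jog '[{"dx":0,"dy":0,"dz":0.04,"rx":0,"ry":0,"rz":0,"jaw":0},{"dx":0,"dy":0,"dz":0.04,"rx":0,"ry":0,"rz":0,"jaw":0}]'; python3 -m jog '[{"dx":0,"dy":0,"dz":0.04,"rx":0,"ry":0,"rz":0,"jaw":0},{"dx":0,"dy":0,"dz":0.04,"rx":0,"ry":0,"rz":0,"jaw":0}]'
```

```text
time_s: 9.68
ee_pos: [0.5591, 0.1442, 0.0534]
ee_rot: [-3.141, 0.0, 1.448]
ft_force: [-0.2, -0.0, 0.5]
grip_width: 0.004
time_s: 9.85
ee_pos: [0.5591, 0.1442, 0.0521]
ee_rot: [-3.141, 0.0, 1.448]
ft_force: [0.0, -0.1, 0.5]
grip_width: 0.002
```

```bash
python3 -m jog '[{"dx":0,"dy":0,"dz":0.04,"rx":0,"ry":0,"rz":0,"jaw":0},{"dx":0,"dy":0,"dz":0.04,"rx":0,"ry":0,"rz":0,"jaw":0}]'; python3 -c "
from bench import bot;print(bot.get_state()['effort'])"
```

```text
time_s: 10.02
ee_pos: [0.5591, 0.1442, 0.0509]
ee_rot: [-3.141, -0.0, 1.448]
ft_force: [-0.0, 0.6, -0.0]
grip_width: 0.0
[-7.49521516e-02 -8.25847936e+01 -1.14464074e+01 -3.46157956e+01
 -1.02181092e-02 -1.00448399e-01 -2.18923140e-02]
```

```bash
python3 -m jog '[{"dx":0,"dy":0,"dz":0.04,"rx":0,"ry":0,"rz":0,"jaw":0},{"dx":0,"dy":0,"dz":0.04,"rx":0,"ry":0,"rz":0,"jaw":0}]'; python3 -m jog '[{"dx":0,"dy":0,"dz":0.04,"rx":0,"ry":0,"rz":0,"jaw":0},{"dx":0,"dy":0,"dz":0.04,"rx":0,"ry":0,"rz":0,"jaw":0}]';  python3 -c "
from h import *
w=bot.read_camera('wrist')
e=np.array(bot.get_state()['ee_pos']);print(e,ci('wrist')[2],ci('wrist')[3][:3,3])
for h in(0,.01,.02,.03):print(h,[np.round(proj('wrist',e+[s*.0125+.0009,.008,h])) for s in(-1,0,1)],proj('wrist',e+[0,0,h]))
t=bot.masks_of('top','roller')"
```

```text
time_s: 10.18
ee_pos: [0.5591, 0.1442, 0.0497]
ee_rot: [-3.141, 0.0, 1.448]
ft_force: [0.7, 0.6, -0.1]
grip_width: 0.009
time_s: 10.35
ee_pos: [0.5591, 0.1442, 0.0485]
ee_rot: [-3.141, 0.0, 1.448]
ft_force: [0.4, 0.9, 0.1]
grip_width: 0.006
[0.5591 0.1442 0.0486] 370.1682507540944 [0.568  0.2216 0.2605]
0 [array([299., 256.]), array([320., 254.]), array([341., 251.])] (np.float64(320.04325582817887), np.float64(266.11163339491145))
0.01 [array([298., 261.]), array([320., 259.]), array([342., 256.])] (np.float64(320.092858907302), np.float64(272.06214702345403))
0.02 [array([297., 268.]), array([320., 265.]), array([343., 262.])] (np.float64(320.14711064241675), np.float64(278.5703254446203))
0.03 [array([296., 274.]), array([320., 271.]), array([344., 269.])] (np.float64(320.2066966481602), np.float64(285.71841676303706))
```

```bash
python3 -m jog '[{"dx":0,"dy":0,"dz":0.04,"rx":0,"ry":0,"rz":0,"jaw":0},{"dx":0,"dy":0,"dz":0.04,"rx":0,"ry":0,"rz":0,"jaw":0}]'; python3 -m jog '[{"dx":0,"dy":0,"dz":0.03,"rx":0,"ry":0,"rz":0,"jaw":0},{"dx":0,"dy":0,"dz":0.03,"rx":0,"ry":0,"rz":0,"jaw":0}]';  python3 -c "
from h import *
w=bot.read_camera('wrist');s=bot.read_camera('side')
e=np.array(bot.get_state()['ee_pos']);print([proj('side',e+[0,0,h]) for h in (0,.02,.03)])
save('ws7.png',np.hstack([cv2.resize(w[190:340,220:420],(400,300)) ,cv2.resize(s[280:325,250:310],(400,300),interpolation=cv2.INTER_CUBIC)]))
"
```

```text
time_s: 10.62
ee_pos: [0.5591, 0.1442, 0.0474]
ee_rot: [-3.141, -0.0, 1.448]
ft_force: [0.0, 0.1, 0.1]
grip_width: 0.004
time_s: 10.78
ee_pos: [0.5591, 0.1442, 0.0465]
ee_rot: [-3.141, -0.0, 1.448]
ft_force: [-0.7, 0.6, 0.1]
grip_width: 0.006
[(np.float64(278.1224619326929), np.float64(308.96936581490604)), (np.float64(277.62011118168067), np.float64(303.71071647419495)), (np.float64(277.36283936547994), np.float64(301.0175737568372))]
```

View pics/ws7.png

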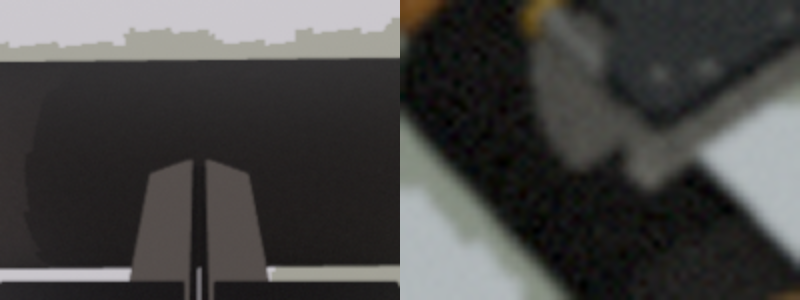

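```bash
python3 -m jog '[{"dx":-0.07,"dy":0,"dz":0.03,"rx":0,"ry":0,"rz":0,"jaw":0},{"dx":-0.07,"dy":0,"dz":0.03,"rx":0,"ry":0,"rz":0,"jaw":0}]'; python3 -m jog '[{"dx":0,"dy":0,"dz":0.03,"rx":0,"ry":0,"rz":0,"jaw":0},{"dx":0,"dy":0,"dz":0.03,"rx":0,"ry":0,"rz":0,"jaw":0}]'
```

```text
time_s: 11.05
ee_pos: [0.5589, 0.1417, 0.0456]
ee_rot: [-3.141, 0.0, 1.447]
ft_force: [0.0, 0.1, 0.3]
grip_width: 0.005
time_s: 11.22
ee_pos: [0.5589, 0.1421, 0.0447]
ee_rot: [-3.141, -0.0, 1.448]
ft_force: [-0.2, 0.2, -0.6]
grip_width: 0.006
```

```bash
python3 -m jog '[{"dx":0,"dy":0,"dz":0.03,"rx":0,"ry":0,"rz":0,"jaw":0},{"dx":0,"dy":0,"dz":0.03,"rx":0,"ry":0,"rz":0,"jaw":0},{"dx":0,"dy":0,"dz":0.03,"rx":0,"ry":0,"rz":0,"jaw":0}]';  python3 -c "
from h import *
w=bot.read_camera('wrist');s=bot.read_camera('side');t=bot.read_camera('top')
save('ws8.png',np.hstack([cv2.resize(t[195:315,210:310],(400,480),interpolation=cv2.INTER_CUBIC) ,cv2.resize(s[240:360,230:330],(400,480),interpolation=cv2.INTER_CUBIC)]))
e=np.array(bot.get_state()['ee_pos']);print([(c,proj(c,e+[0,0,h])) for h in (0,.03,.1) for c in('top','side')])
"
```

```text
time_s: 11.47
ee_pos: [0.5589, 0.1422, 0.0439]
ee_rot: [-3.141, -0.0, 1.448]
ft_force: [0.2, -0.4, -0.7]
grip_width: 0.004
[('top', (np.float64(249.9439179850433), np.float64(251.70859850059628))), ('side', (np.float64(278.965997223874), np.float64(309.135518535321))), ('top', (np.float64(248.04511190255914), np.float64(249.68914928592903))), ('side', (np.float64(278.2291696681027), np.float64(301.21271623043174))), ('top', (np.float64(243.20845719001642), np.float64(244.54519137945212))), ('side', (np.float64(276.3629475696608), np.float64(281.1460009899904)))]
```

View pics/ws8.png

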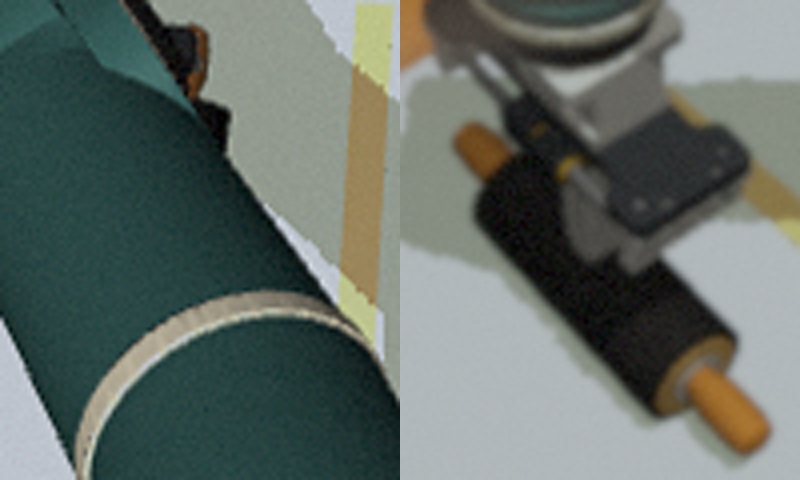

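```bash
python3 -m jog '[{"dx":-0.05,"dy":0,"dz":0.03,"rx":0,"ry":0,"rz":0,"jaw":0},{"dx":-0.1,"dy":0,"dz":0.03,"rx":0,"ry":0,"rz":0,"jaw":0},{"dx":-0.1,"dy":0,"dz":0.03,"rx":0,"ry":0,"rz":0,"jaw":0}]'; python3 -m jog '[{"dx":0,"dy":0,"dz":0.03,"rx":0,"ry":0,"rz":0,"jaw":0},{"dx":0,"dy":0,"dz":0.03,"rx":0,"ry":0,"rz":0,"jaw":0}]';python3 -m jog '[{"dx":0,"dy":0,"dz":0.03,"rx":0,"ry":0,"rz":0,"jaw":0},{"dx":0,"dy":0,"dz":0.03,"rx":0,"ry":0,"rz":0,"jaw":0}]'
```

```text
time_s: 11.87
ee_pos: [0.5585, 0.1387, 0.043]
ee_rot: [-3.141, 0.0, 1.447]
ft_force: [0.4, -0.3, -0.5]
grip_width: 0.003
time_s: 12.03
ee_pos: [0.5587, 0.1394, 0.0425]
ee_rot: [3.141, -0.0, 1.448]
ft_force: [-2.1, 1.2, 6.8]
grip_width: 0.002
time_s: 12.2
ee_pos: [0.5589, 0.14, 0.0423]
ee_rot: [3.141, -0.001, 1.448]
ft_force: [-6.3, 0.5, 18.8]
grip_width: 0.003
```

Contact comes at a TCP reading of z ≈ 0.0427, so the tips end about 31 mm short of the nominal TCP. That puts the nominal grasp point right at the 62 mm limit. Tilting the tool by 24° raises it to about 66 mm while an edge still touches the roller's top.

```bash
python3 -m jog '[{"dx":0,"dy":0,"dz":-0.2,"rx":0,"ry":0,"rz":0,"jaw":0},{"dx":0,"dy":0,"dz":-0.7,"rx":0,"ry":0,"rz":0,"jaw":0},{"dx":-0.1,"dy":0,"dz":-0.7,"rx":0,"ry":-1,"rz":0,"jaw":0},{"dx":-0.2,"dy":0,"dz":-0.7,"rx":0,"ry":-2,"rz":0,"jaw":0},{"dx":-0.3,"dy":0,"dz":-0.7,"rx":0,"ry":-3,"rz":0,"jaw":0},{"dx":-0.4,"dy":0,"dz":-0.7,"rx":0,"ry":-4,"rz":0,"jaw":0},{"dx":-0.4,"dy":0,"dz":-0.7,"rx":0,"ry":-4,"rz":0,"jaw":0},{"dx":-0.4,"dy":0,"dz":-0.5,"rx":0,"ry":-4,"rz":0,"jaw":0},{"dx":-0.4,"dy":0,"dz":-0.5,"rx":0,"ry":-4,"rz":0,"jaw":0}]'
python3 - <<'E'
from h import *
w=bot.read_camera("side")
m=bot.masks_of("side","roller")[0];v,u=np.nonzero(m["pixels"]);P=np.array([ray("side",a,b,.042) for a,b in zip(u,v)])
print(m["conf"],P.mean(0),cv2.minAreaRect((P*1000).astype(np.float32)))
E
```

```text
time_s: 12.95
ee_pos: [0.5567, 0.1268, 0.0551]
ee_rot: [-3.14, 0.418, 1.448]
ft_force: [0.2, -0.4, 0.1]
grip_width: 0.009
0.66 [0.4981 0.1469] ((518.3951416015625, 144.51092529296875), (67.83283996582031, 186.174072265625), 83.95110321044922)
```

```bash
python3 -m jog '[{"dx":0.05,"dy":0,"dz":0.1,"rx":0,"ry":0,"rz":0,"jaw":0},{"dx":0.08,"dy":0,"dz":0.18,"rx":0,"ry":0,"rz":0,"jaw":0},{"dx":0.08,"dy":0,"dz":0.18,"rx":0,"ry":0,"rz":0,"jaw":0}]'; python3 -m jog '[{"dx":0.013,"dy":0,"dz":0.03,"rx":0,"ry":0,"rz":0,"jaw":0},{"dx":0.013,"dy":0,"dz":0.03,"rx":0,"ry":0,"rz":0,"jaw":0}]'; python3 -m jog '[{"dx":0.013,"dy":0,"dz":0.03,"rx":0,"ry":0,"rz":0,"jaw":0},{"dx":0.013,"dy":0,"dz":0.03,"rx":0,"ry":0,"rz":0,"jaw":0}]'
```

```text
time_s: 13.3
ee_pos: [0.557, 0.1265, 0.05]
ee_rot: [-3.141, 0.419, 1.447]
ft_force: [0.2, 0.5, -0.3]
grip_width: 0.004
time_s: 13.47
ee_pos: [0.5571, 0.1271, 0.0493]
ee_rot: [-3.141, 0.419, 1.447]
ft_force: [0.5, -1.0, 0.0]
grip_width: 0.005
time_s: 13.63
ee_pos: [0.5571, 0.1272, 0.0483]
ee_rot: [-3.141, 0.419, 1.448]
ft_force: [-0.8, -0.4, 0.4]
grip_width: 0.004
```

```bash
python3 -m jog '[{"dx":0.013,"dy":0,"dz":0.03,"rx":0,"ry":0,"rz":0,"jaw":0},{"dx":0.013,"dy":0,"dz":0.03,"rx":0,"ry":0,"rz":0,"jaw":0}]'; python3 -m jog '[{"dx":0.01,"dy":0,"dz":0.02,"rx":0,"ry":0,"rz":0,"jaw":0},{"dx":0.01,"dy":0,"dz":0.02,"rx":0,"ry":0,"rz":0,"jaw":0}]'
```

```text
time_s: 13.8
ee_pos: [0.5572, 0.1273, 0.0475]
ee_rot: [3.141, 0.419, 1.448]
ft_force: [-1.1, 0.3, 3.3]
grip_width: 0.004
time_s: 13.97
ee_pos: [0.5573, 0.1275, 0.0472]
ee_rot: [3.141, 0.419, 1.448]
ft_force: [-1.5, 1.2, 8.5]
grip_width: 0.005
```

```bash
python3 -m jog '[{"dx":-0.12,"dy":0,"dz":0.05,"rx":0,"ry":0,"rz":0,"jaw":0},{"dx":-0.25,"dy":0,"dz":0.09,"rx":0,"ry":0,"rz":0,"jaw":0},{"dx":-0.38,"dy":0,"dz":0.13,"rx":0,"ry":0,"rz":0,"jaw":0},{"dx":-0.5,"dy":0,"dz":0.185,"rx":0,"ry":0,"rz":0,"jaw":0},{"dx":-0.62,"dy":0,"dz":0.24,"rx":0,"ry":0,"rz":0,"jaw":0},{"dx":-0.74,"dy":0,"dz":0.3,"rx":0,"ry":0,"rz":0,"jaw":0}]'; python3 -m jog '[{"dx":-0.12,"dy":0,"dz":0.06,"rx":0,"ry":0,"rz":0,"jaw":0},{"dx":-0.24,"dy":0,"dz":0.12,"rx":0,"ry":0,"rz":0,"jaw":0},{"dx":-0.36,"dy":0,"dz":0.18,"rx":0,"ry":0,"rz":0,"jaw":0},{"dx":-0.36,"dy":0,"dz":0.18,"rx":0,"ry":0,"rz":0,"jaw":0},{"dx":-0.2,"dy":0,"dz":-0.3,"rx":0,"ry":0,"rz":0,"jaw":0},{"dx":-0.2,"dy":0,"dz":-0.7,"rx":0,"ry":0,"rz":0,"jaw":0},{"dx":-0.2,"dy":0,"dz":-0.7,"rx":0,"ry":0,"rz":0,"jaw":0}]'
python3 - <<'E'
from h import *
w=bot.read_camera("wrist");print(bot.get_state()["ee_pos"])
m=bot.masks_of("wrist","roller")[0]["pixels"];v,u=np.nonzero(m)
L=u.min();R=u.max();l=np.array([L,v[u<L+6].mean()]);r=np.array([R,v[u>R-6].mean()]);print(l,r)
line(ray("wrist",*l,.042),ray("wrist",*r,.042))
for d in bot.pinpoint("wrist","roller")[:1]: print(ray("wrist",d["point"][1]*640,d["point"][0]*480,.042))
E
```

```text
time_s: 14.47
ee_pos: [0.5544, 0.1033, 0.0479]
ee_rot: [3.141, 0.419, 1.447]
ft_force: [0.2, -0.8, 5.4]
grip_width: 0.004
time_s: 15.05
ee_pos: [0.5553, 0.1085, 0.0709]
ee_rot: [3.14, 0.417, 1.448]
ft_force: [-0.2, 0.6, 0.1]
grip_width: 0.007
[0.555  0.1075 0.0699]
[110.     221.5643] [532.     218.7962]
ends [0.4223 0.1359] [0.6911 0.1048] mid [0.5567 0.1204] deg 173.4 len 0.271
[0.5558 0.1201]
```

Contact is where predicted, and the roller rolled 18 mm for a 36 mm tip stroke, keeping its direction. Next, longer strokes that follow its round top.

```bash
python3 -m jog '[{"dx":0.35,"dy":0,"dz":0.45,"rx":0,"ry":0,"rz":0,"jaw":0},{"dx":0.457,"dy":0,"dz":0.672,"rx":0,"ry":0,"rz":0,"jaw":0},{"dx":0.26,"dy":0,"dz":0.721,"rx":0,"ry":0,"rz":0,"jaw":0},{"dx":0.068,"dy":0,"dz":0.781,"rx":0,"ry":0,"rz":0,"jaw":0},{"dx":-0.121,"dy":0,"dz":0.849,"rx":0,"ry":0,"rz":0,"jaw":0},{"dx":-0.306,"dy":0,"dz":0.927,"rx":0,"ry":0,"rz":0,"jaw":0},{"dx":-0.487,"dy":0,"dz":1.012,"rx":0,"ry":0,"rz":0,"jaw":0},{"dx":-0.663,"dy":0,"dz":1.106,"rx":0,"ry":0,"rz":0,"jaw":0},{"dx":-0.836,"dy":0,"dz":1.21,"rx":0,"ry":0,"rz":0,"jaw":0},{"dx":-1.005,"dy":0,"dz":1.323,"rx":0,"ry":0,"rz":0,"jaw":0},{"dx":-1.1,"dy":0,"dz":0.6,"rx":0,"ry":0,"rz":0,"jaw":0},{"dx":-0.73,"dy":0,"dz":0.326,"rx":0,"ry":0,"rz":0,"jaw":0}]'
cat > m.py <<'E'
from h import *
w=bot.read_camera("wrist");print(bot.get_state()["ee_pos"])
def mid():
    m=bot.masks_of("wrist","roller")[0]["pixels"];v,u=np.nonzero(m)
    L=u.min();R=u.max();line(ray("wrist",L,v[u<L+6].mean(),.042),ray("wrist",R,v[u>R-6].mean(),.042))
mid()
for d in bot.pinpoint("wrist","roller")[:1]: print(ray("wrist",d["point"][1]*640,d["point"][0]*480,.042))
E
python3 m.py
```

```text
time_s: 16.2
ee_pos: [0.552, 0.0809, 0.0707]
ee_rot: [3.141, 0.42, 1.444]
ft_force: [0.9, 0.8, 1.2]
grip_width: 0.009
[0.5523 0.0854 0.0703]
ends [0.4198 0.1104] [0.6883 0.0804] mid [0.554  0.0954] deg 173.6 len 0.27
[0.5547 0.0944]
```

```bash
python3 -m jog '[{"dx":0.35,"dy":0,"dz":0.45,"rx":0,"ry":0,"rz":0,"jaw":0},{"dx":0.457,"dy":0,"dz":0.672,"rx":0,"ry":0,"rz":0,"jaw":0},{"dx":0.26,"dy":0,"dz":0.721,"rx":0,"ry":0,"rz":0,"jaw":0},{"dx":0.068,"dy":0,"dz":0.781,"rx":0,"ry":0,"rz":0,"jaw":0},{"dx":-0.121,"dy":0,"dz":0.849,"rx":0,"ry":0,"rz":0,"jaw":0},{"dx":-0.306,"dy":0,"dz":0.927,"rx":0,"ry":0,"rz":0,"jaw":0},{"dx":-0.487,"dy":0,"dz":1.012,"rx":0,"ry":0,"rz":0,"jaw":0},{"dx":-0.663,"dy":0,"dz":1.106,"rx":0,"ry":0,"rz":0,"jaw":0},{"dx":-0.836,"dy":0,"dz":1.21,"rx":0,"ry":0,"rz":0,"jaw":0},{"dx":-1.005,"dy":0,"dz":1.323,"rx":0,"ry":0,"rz":0,"jaw":0},{"dx":-1.1,"dy":0,"dz":0.6,"rx":0,"ry":0,"rz":0,"jaw":0},{"dx":-0.76,"dy":0,"dz":0.34,"rx":0,"ry":0,"rz":0,"jaw":0}]'
python3 m.py
```

```text
time_s: 17.35
ee_pos: [0.5492, 0.056, 0.0713]
ee_rot: [3.14, 0.419, 1.444]
ft_force: [-0.2, -0.5, 1.4]
grip_width: 0.007
[0.5495 0.06   0.0708]
ends [0.4152 0.0761] [0.6851 0.0466] mid [0.5502 0.0614] deg 173.8 len 0.271
[0.5503 0.0632]
```

```bash
python3 m.py
```

```text
[0.5482 0.0576 0.0686]
ends [0.4145 0.0694] [0.6846 0.0384] mid [0.5496 0.0539] deg 173.4 len 0.272
[0.5494 0.053 ]
```

```bash
python3 m.py; python3 m.py; python3 -c "
from bench import bot;print(bot.get_state()['time_s'])"
```

```text
[0.5481 0.0572 0.0684]
ends [0.4143 0.0706] [0.6856 0.0377] mid [0.5499 0.0542] deg 173.1 len 0.273
[0.5514 0.053 ]
[0.5483 0.0575 0.0687]
ends [0.4145 0.0696] [0.6859 0.0384] mid [0.5502 0.054 ] deg 173.4 len 0.273
[0.5489 0.0533]
17.95
```

```bash
python3 -m jog '[{"dx":-0.28,"dy":0,"dz":0.56,"rx":0,"ry":0,"rz":0,"jaw":0},{"dx":-0.154,"dy":0,"dz":0.85,"rx":0,"ry":0,"rz":0,"jaw":0},{"dx":-0.283,"dy":0,"dz":0.888,"rx":0,"ry":0,"rz":0,"jaw":0},{"dx":-0.41,"dy":0,"dz":0.932,"rx":0,"ry":0,"rz":0,"jaw":0},{"dx":-0.535,"dy":0,"dz":0.978,"rx":0,"ry":0,"rz":0,"jaw":0},{"dx":-0.658,"dy":0,"dz":1.028,"rx":0,"ry":0,"rz":0,"jaw":0},{"dx":-0.78,"dy":0,"dz":1.083,"rx":0,"ry":0,"rz":0,"jaw":0},{"dx":-0.9,"dy":0,"dz":1.141,"rx":0,"ry":0,"rz":0,"jaw":0},{"dx":-1.019,"dy":0,"dz":1.203,"rx":0,"ry":0,"rz":0,"jaw":0},{"dx":-1.135,"dy":0,"dz":1.268,"rx":0,"ry":0,"rz":0,"jaw":0},{"dx":-1.25,"dy":0,"dz":1.339,"rx":0,"ry":0,"rz":0,"jaw":0},{"dx":-1.25,"dy":0,"dz":1.339,"rx":0,"ry":0,"rz":0,"jaw":0}]'
python3 -m jog '[{"dx":0.1,"dy":0,"dz":-0.4,"rx":0,"ry":0,"rz":0,"jaw":0},{"dx":0.1,"dy":0,"dz":-0.75,"rx":0,"ry":0,"rz":0,"jaw":0},{"dx":0.1,"dy":0,"dz":-0.75,"rx":0,"ry":0,"rz":0,"jaw":0},{"dx":0.1,"dy":0,"dz":-0.75,"rx":0,"ry":0,"rz":0,"jaw":0},{"dx":0.1,"dy":0,"dz":-0.75,"rx":0,"ry":0,"rz":0,"jaw":0},{"dx":0.1,"dy":0,"dz":-0.75,"rx":0,"ry":0,"rz":0,"jaw":0}]'
python3 m.py
```

```text
time_s: 18.95
ee_pos: [0.542, 0.0066, 0.0475]
ee_rot: [-3.141, 0.419, 1.447]
ft_force: [-0.5, -1.2, 0.3]
grip_width: 0.004
time_s: 19.45
ee_pos: [0.5436, 0.0194, 0.0668]
ee_rot: [-3.141, 0.419, 1.448]
ft_force: [0.5, 0.3, -0.2]
grip_width: 0.003
[0.5436 0.0193 0.0667]
ends [0.4126 0.0532] [0.6839 0.0211] mid [0.5483 0.0372] deg 173.3 len 0.273
[0.5474 0.0355]
```

```bash
python3 -m jog '[{"dx":0.3,"dy":0,"dz":0.25,"rx":0,"ry":0,"rz":0,"jaw":0},{"dx":0.473,"dy":0,"dz":0.512,"rx":0,"ry":0,"rz":0,"jaw":0},{"dx":0.344,"dy":0,"dz":0.55,"rx":0,"ry":0,"rz":0,"jaw":0},{"dx":0.217,"dy":0,"dz":0.594,"rx":0,"ry":0,"rz":0,"jaw":0},{"dx":0.092,"dy":0,"dz":0.64,"rx":0,"ry":0,"rz":0,"jaw":0},{"dx":-0.031,"dy":0,"dz":0.69,"rx":0,"ry":0,"rz":0,"jaw":0},{"dx":-0.153,"dy":0,"dz":0.745,"rx":0,"ry":0,"rz":0,"jaw":0},{"dx":-0.273,"dy":0,"dz":0.803,"rx":0,"ry":0,"rz":0,"jaw":0},{"dx":-0.392,"dy":0,"dz":0.865,"rx":0,"ry":0,"rz":0,"jaw":0},{"dx":-0.508,"dy":0,"dz":0.93,"rx":0,"ry":0,"rz":0,"jaw":0},{"dx":-0.58,"dy":0,"dz":0.975,"rx":0,"ry":0,"rz":0,"jaw":0},{"dx":-0.58,"dy":0,"dz":0.975,"rx":0,"ry":0,"rz":0,"jaw":0}]'
python3 -m jog '[{"dx":0.1,"dy":0,"dz":-0.4,"rx":0,"ry":0,"rz":0,"jaw":0},{"dx":0.3,"dy":0,"dz":-1.2,"rx":0,"ry":0,"rz":0,"jaw":0},{"dx":0.5,"dy":0,"dz":-2.4,"rx":0,"ry":0,"rz":0,"jaw":0},{"dx":0.5,"dy":0,"dz":-3.0,"rx":0,"ry":0,"rz":0,"jaw":0},{"dx":0.5,"dy":0,"dz":-3.0,"rx":0,"ry":0,"rz":0,"jaw":0},{"dx":0.5,"dy":0,"dz":-3.0,"rx":0,"ry":0,"rz":0,"jaw":0}]'
python3 m.py
python3 - <<'E'
from h import *
im=bot.read_camera("side");w=bot.read_camera("wrist")
for c in("wrist","side"):
  for n,z in(("tape",.01),("roller",.042),("wedge",.01)):
    for d in bot.pinpoint(c,n)[:1]:
        print(c,n,round(d["conf"],2),ray(c,d["point"][1]*640,d["point"][0]*480,z))
save("w9.png",np.hstack([w[100:480,100:540],im[200:360,220:420].repeat(2,0).repeat(2,1)[:380,:360] if 0 else cv2.resize(im[200:400,220:410],(360,380))]))
E
```

```text
time_s: 20.6
ee_pos: [0.5406, -0.0087, 0.0468]
ee_rot: [3.141, 0.42, 1.447]
ft_force: [1.8, -1.5, 8.6]
grip_width: 0.005
time_s: 21.1
ee_pos: [0.5468, 0.043, 0.1236]
ee_rot: [3.141, 0.418, 1.449]
ft_force: [0.1, 0.7, 0.1]
grip_width: 0.005
[0.5462 0.042  0.1228]
ends [0.4116 0.0337] [0.679 0.002] mid [0.5453 0.0179] deg 173.2 len 0.269
[0.5458 0.0177]
wrist roller 0.7 [0.5463 0.0178]
wrist wedge 0.88 [ 0.565 -0.121]
side roller 0.93 [0.5414 0.0276]
side wedge 0.71 [ 0.5683 -0.1119]
```

View pics/w9.png

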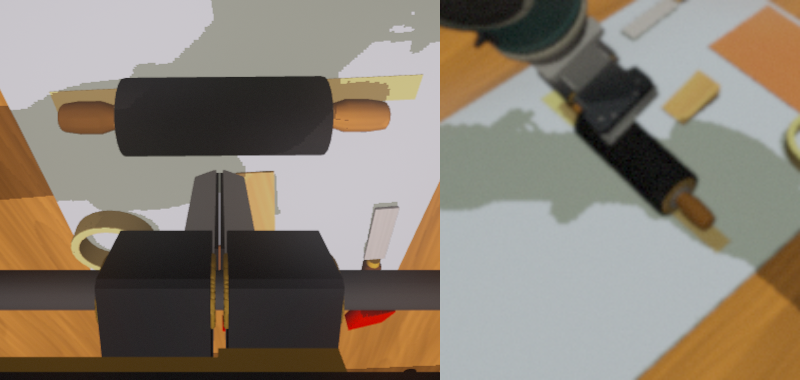

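The view shows the roller lying over the tape, with the tape's ends showing at full-frame (153,203) and (518,186). I'll measure the tape in the same picture and the wedge in the side picture.

Run:
```python
from h import *
print("tape");line(ray("wrist",153.5,203,.01),ray("wrist",518.5,186,.01))
# roller contact line under axis
bot.read_camera("side")
for n,z in(("wedge",.012),("roller",.042)):
    m=bot.masks_of("side",n)
    for d in m[:4]:
        v,u=np.nonzero(d["pixels"]);P=np.array([ray("side",a,b,z) for a,b in zip(u,v)]);print(n,d["conf"],P.mean(0),len(u))
bot.read_camera("top")
for d in bot.masks_of("top","wedge")[:4]:
    v,u=np.nonzero(d["pixels"]);P=np.array([ray("top",a,b,.013) for a,b in zip(u,v)]);print("top",d["conf"],P.mean(0),len(u),P.min(0),P.max(0))
```

```text
tape
ends [0.3942 0.0285] [0.716  0.0065] mid [0.5551 0.0175] deg 176.1 len 0.323
wedge 0.78 [ 0.7204 -0.4252] 233
wedge 0.6 [ 0.5673 -0.123 ] 452
wedge 0.54 [ 0.5177 -0.4319] 209
wedge 0.26 [0.5469 0.0212] 273
roller 0.92 [0.516  0.0255] 1765
top 0.78 [ 0.8471 -0.1017] 390 [ 0.821 -0.136] [ 0.8707 -0.0646]
top 0.66 [ 0.7286 -0.4318] 400 [ 0.6911 -0.4613] [ 0.7663 -0.4015]
top 0.65 [ 0.523 -0.438] 370 [ 0.4971 -0.4729] [ 0.5483 -0.4029]
```

Roller mid is (0.5455, 0.0178) and the tape line there is y ≈ 0.018; the directions differ by 0.05 rad, so the roller is well placed. Now I move behind the wedge with the tool upright and the fingers shut.

```bash
python3 -m jog '[{"dx":-6.04,"dy":1.46,"dz":4.15,"rx":0,"ry":4,"rz":0,"jaw":0},{"dx":-6.04,"dy":1.46,"dz":4.15,"rx":0,"ry":4,"rz":0,"jaw":0},{"dx":-6.04,"dy":1.46,"dz":4.15,"rx":0,"ry":4,"rz":0,"jaw":0},{"dx":-6.04,"dy":1.46,"dz":4.15,"rx":0,"ry":4,"rz":0,"jaw":0},{"dx":-6.04,"dy":1.46,"dz":4.15,"rx":0,"ry":4,"rz":0,"jaw":0},{"dx":-6.04,"dy":1.46,"dz":4.15,"rx":0,"ry":4,"rz":0,"jaw":0},{"dx":-6.04,"dy":1.46,"dz":4.15,"rx":0,"ry":4,"rz":0,"jaw":0},{"dx":-6.04,"dy":1.46,"dz":4.15,"rx":0,"ry":4,"rz":0,"jaw":0},{"dx":-6.04,"dy":1.46,"dz":4.15,"rx":0,"ry":4,"rz":0,"jaw":0},{"dx":-6.04,"dy":1.46,"dz":4.15,"rx":0,"ry":4,"rz":0,"jaw":0}]'
python3 - <<'E'
from h import *
bot.read_camera("wrist")
for d in bot.masks_of("wrist","wedge")[:3]:
    v,u=np.nonzero(d["pixels"]);r=cv2.minAreaRect(np.c_[u,v].astype(np.float32));print(round(d["conf"],2),len(u),cv2.boxPoints(r).round().tolist())
    print("back",ray("wrist",u.mean(),v.max(),.035),"front",ray("wrist",u.mean(),v.min(),.013),"mean",ray("wrist",u.mean(),v.mean(),.02))
E
```

```text
time_s: 22.73
ee_pos: [0.5635, -0.1772, 0.0834]
ee_rot: [-3.141, -0.001, 1.448]
ft_force: [-0.5, 0.7, 0.7]
grip_width: 0.001
0.71 2074 [[481.0, 471.0], [483.0, 435.0], [564.0, 440.0], [562.0, 476.0]]
back [ 0.7145 -0.4081] front [ 0.7256 -0.3915] mean [ 0.7223 -0.4091]
0.64 5684 [[280.0, 106.0], [336.0, 102.0], [343.0, 203.0], [287.0, 208.0]]
back [ 0.5612 -0.1489] front [ 0.57   -0.0769] mean [ 0.5654 -0.1136]
```

```bash
python3 -m jog '[{"dx":0,"dy":0,"dz":1,"rx":0,"ry":0,"rz":0,"jaw":0},{"dx":0,"dy":0,"dz":2,"rx":0,"ry":0,"rz":0,"jaw":0},{"dx":0,"dy":0,"dz":2.6,"rx":0,"ry":0,"rz":0,"jaw":0},{"dx":0,"dy":0,"dz":2.9,"rx":0,"ry":0,"rz":0,"jaw":0},{"dx":0,"dy":0,"dz":3.1,"rx":0,"ry":0,"rz":0,"jaw":0},{"dx":0,"dy":0,"dz":3.1,"rx":0,"ry":0,"rz":0,"jaw":0}]'
```

```text
time_s: 23.33
ee_pos: [0.5635, -0.1772, -0.0099]
ee_rot: [-3.141, -0.0, 1.449]
ft_force: [0.9, -0.4, 0.2]
grip_width: 0.008
```

```bash
python3 -m jog '[{"dx":0.2,"dy":0,"dz":0,"rx":0,"ry":0,"rz":0,"jaw":0},{"dx":0.4,"dy":0,"dz":0,"rx":0,"ry":0,"rz":0,"jaw":0},{"dx":0.65,"dy":0,"dz":0,"rx":0,"ry":0,"rz":0,"jaw":0},{"dx":0.9,"dy":0,"dz":0,"rx":0,"ry":0,"rz":0,"jaw":0},{"dx":1.2,"dy":0,"dz":0,"rx":0,"ry":0,"rz":0,"jaw":0},{"dx":1.5,"dy":0,"dz":0,"rx":0,"ry":0,"rz":0,"jaw":0},{"dx":1.8,"dy":0,"dz":0,"rx":0,"ry":0,"rz":0,"jaw":0},{"dx":2.1,"dy":0,"dz":0,"rx":0,"ry":0,"rz":0,"jaw":0},{"dx":2.35,"dy":0,"dz":0,"rx":0,"ry":0,"rz":0,"jaw":0},{"dx":2.5,"dy":0,"dz":0,"rx":0,"ry":0,"rz":0,"jaw":0},{"dx":2.6,"dy":0,"dz":0,"rx":0,"ry":0,"rz":0,"jaw":0},{"dx":2.6,"dy":0,"dz":0,"rx":0,"ry":0,"rz":0,"jaw":0}]'
cat > n.py <<'E'
from h import *
w=bot.read_camera("wrist");print(bot.get_state()["ee_pos"])
for d in bot.masks_of("wrist","wedge")[:2]:
    v,u=np.nonzero(d["pixels"]);print("wedge",round(d["conf"],2),len(u),"back",ray("wrist",u[v>v.max()-5].mean(),v.max(),.035),"front",ray("wrist",u[v<v.min()+5].mean(),v.min(),.013),"px",v.min(),v.max(),u.min(),u.max())
m=bot.masks_of("wrist","roller")[0]["pixels"];v,u=np.nonzero(m)
L=u.min();R=u.max();print("roller px",L,R,v.min(),v.max());line(ray("wrist",L,v[u<L+6].mean(),.042),ray("wrist",R,v[u>R-6].mean(),.042))
s=bot.read_camera("side")
for n,z in(("wedge",.01),("roller",.042)):
    for d in bot.pinpoint("side",n)[:3]: print("side",n,round(d["conf"],2),ray("side",d["point"][1]*640,d["point"][0]*480,z))
E
python3 n.py
```

```text
time_s: 24.33
ee_pos: [0.5731, -0.0999, -0.0096]
ee_rot: [-3.141, -0.0, 1.448]
ft_force: [0.4, 1.4, 0.2]
grip_width: 0.007
[ 0.573  -0.1005 -0.0096]
wedge 0.59 12469 back [ 0.5702 -0.0902] front [ 0.5786 -0.0206] px 128 278 270 354
roller px 0 568 0 122
ends [0.4601 0.0211] [0.6826 0.0074] mid [0.5714 0.0143] deg 176.5 len 0.223
side wedge 0.89 [ 0.5746 -0.0468]
side wedge 0.87 [ 0.8501 -0.0939]
side wedge 0.77 [ 0.517  -0.4284]
side roller 0.8 [0.5373 0.0284]
```

```bash
python3 -m jog '[{"dx":0.1,"dy":0,"dz":0,"rx":0,"ry":0,"rz":0,"jaw":0},{"dx":0.2,"dy":0,"dz":0,"rx":0,"ry":0,"rz":0,"jaw":0},{"dx":0.3,"dy":0,"dz":0,"rx":0,"ry":0,"rz":0,"jaw":0},{"dx":0.4,"dy":0,"dz":0,"rx":0,"ry":0,"rz":0,"jaw":0},{"dx":0.48,"dy":0,"dz":0,"rx":0,"ry":0,"rz":0,"jaw":0},{"dx":0.54,"dy":0,"dz":0,"rx":0,"ry":0,"rz":0,"jaw":0},{"dx":0.58,"dy":0,"dz":0,"rx":0,"ry":0,"rz":0,"jaw":0},{"dx":0.58,"dy":0,"dz":0,"rx":0,"ry":0,"rz":0,"jaw":0}]'
python3 n.py
```

```text
time_s: 25.3
ee_pos: [0.5752, -0.083, -0.0096]
ee_rot: [-3.142, -0.0, 1.448]
ft_force: [0.5, -0.7, -0.7]
grip_width: 0.005
[ 0.5752 -0.0832 -0.0096]
wedge 0.63 9712 back [ 0.5722 -0.0732] front [ 0.5785 -0.0189] px 161 279 270 353
roller px 0 559 0 164
ends [0.4595 0.0312] [0.6823 0.0072] mid [0.5709 0.0192] deg 173.9 len 0.224
side wedge 0.82 [ 0.5221 -0.4306]
side wedge 0.77 [ 0.5809 -0.0416]
side wedge 0.65 [ 0.8398 -0.0872]
side roller 0.87 [0.5497 0.0307]
side roller 0.73 [ 0.3828 -0.1433]
side roller 0.63 [ 0.5617 -0.0082]
```

```bash
python3 -m jog '[{"dx":0.04,"dy":0,"dz":0,"rx":0,"ry":0,"rz":0,"jaw":0},{"dx":0.08,"dy":0,"dz":0,"rx":0,"ry":0,"rz":0,"jaw":0},{"dx":0.11,"dy":0,"dz":0,"rx":0,"ry":0,"rz":0,"jaw":0},{"dx":0.11,"dy":0,"dz":0,"rx":0,"ry":0,"rz":0,"jaw":0}]'
python3 -m jog '[{"dx":-0.3,"dy":0,"dz":0,"rx":0,"ry":0,"rz":0,"jaw":0},{"dx":-0.8,"dy":0,"dz":0,"rx":0,"ry":0,"rz":0,"jaw":0},{"dx":-1.5,"dy":0,"dz":0,"rx":0,"ry":0,"rz":0,"jaw":0},{"dx":-1.5,"dy":0,"dz":-1,"rx":0,"ry":0,"rz":0,"jaw":0},{"dx":-1.5,"dy":0,"dz":-2,"rx":0,"ry":0,"rz":0,"jaw":0},{"dx":-1.5,"dy":0,"dz":-3.2,"rx":0,"ry":0,"rz":0,"jaw":0},{"dx":-1.5,"dy":0,"dz":-4.4,"rx":0,"ry":0,"rz":0,"jaw":0},{"dx":-1.5,"dy":0,"dz":-5.6,"rx":0,"ry":0,"rz":0,"jaw":0},{"dx":-1.5,"dy":0,"dz":-6,"rx":0,"ry":0,"rz":0,"jaw":0},{"dx":-1.5,"dy":0,"dz":-6,"rx":0,"ry":0,"rz":0,"jaw":0},{"dx":-1.5,"dy":0,"dz":-6,"rx":0,"ry":0,"rz":0,"jaw":0}]'
python3 n.py; python3 m.py
```

```text
time_s: 25.93
ee_pos: [0.5756, -0.0798, -0.0096]
ee_rot: [-3.142, -0.0, 1.448]
ft_force: [0.4, 0.4, 0.1]
grip_width: 0.003
time_s: 26.85
ee_pos: [0.5699, -0.1255, 0.1704]
ee_rot: [3.141, 0.0, 1.447]
ft_force: [-1.2, 0.5, -0.2]
grip_width: 0.008
[ 0.5694 -0.1253  0.1694]
wedge 0.85 1921 back [ 0.7132 -0.4278] front [ 0.7111 -0.3912] px 416 456 448 511
wedge 0.74 203 back [ 0.5302 -0.4054] front [ 0.5314 -0.391 ] px 431 456 313 325
roller px 108 430 10 97
ends [0.4106 0.0379] [0.678  0.0061] mid [0.5443 0.022 ] deg 173.2 len 0.269
side wedge 0.93 [ 0.8494 -0.0967]
side wedge 0.78 [ 0.5899 -0.0314]
side wedge 0.72 [ 0.5269 -0.4288]
side roller 0.69 [0.5477 0.0244]
[ 0.5697 -0.1247  0.1696]
ends [0.4124 0.0377] [0.6798 0.0062] mid [0.5461 0.022 ] deg 173.3 len 0.269
[0.5444 0.0202]
```

Run:
```python
from h import *
im=bot.read_camera("wrist")
hsv=cv2.cvtColor(im,cv2.COLOR_RGB2HSV)
u0,v0=proj("wrist",[.576,-.037,.02]);print("expected",u0,v0,hsv[int(v0),int(u0)])
m=((abs(hsv[...,0].astype(int)-hsv[int(v0),int(u0),0])<8)&(hsv[...,1]>70)).astype(np.uint8)
n,l,s,c=cv2.connectedComponentsWithStats(m);k=l[int(v0),int(u0)];print(s[k],c[k])
v,u=np.nonzero(l==k)
print("back",ray("wrist",u[v>v.max()-4].mean(),v.max(),.035),"front vis",ray("wrist",u[v<v.min()+4].mean(),v.min(),.013))
B=cv2.boxPoints(cv2.minAreaRect(np.c_[u,v].astype(np.float32)));print(B.round(1).tolist())
d=[w for w in bot.masks_of("wrist","wedge")];print([ (round(w["conf"],2),np.round(np.array(w["point"])*[480,640])) for w in d])
# roller body front edge near u0
g=im[:,int(u0)].astype(int).sum(1);print([(r,g[r]) for r in range(60,150,6)])
# tape ends
mt=((hsv[...,0]>18)&(hsv[...,0]<34)&(hsv[...,1]>60)&(hsv[...,2]>60))
for a,b in((90,125),(415,450)):
    vv,uu=np.nonzero(mt[:140,a:b]);print("tape px",(uu+a).min() if len(uu) else None,(uu+a).max() if len(uu) else None,vv.min() if len(vv) else None,vv.max() if len(vv) else None)
```

```text
expected 314.65400757884623 122.25425282168759 [ 18 125 182]
[ 294   96   44   63 2751] [315.3515 127.1294]
back [ 0.5729 -0.0687] front vis [ 0.5792 -0.0135]
[[294.0, 158.0], [294.0, 96.0], [337.0, 96.0], [337.0, 158.0]]
[(0.9, array([130., 320.])), (0.84, array([157., 597.])), (0.71, array([439., 477.])), (0.68, array([442., 317.]))]
[(60, np.int64(104)), (66, np.int64(106)), (72, np.int64(102)), (78, np.int64(97)), (84, np.int64(100)), (90, np.int64(94)), (96, np.int64(148)), (102, np.int64(417)), (108, np.int64(411)), (114, np.int64(413)), (120, np.int64(419)), (126, np.int64(423)), (132, np.int64(424)), (138, np.int64(428)), (144, np.int64(429))]
tape px 111 124 64 87
tape px 424 449 40 70
```

```bash
python3 -c "
from bench import bot
print(bot.get_state()['time_s']);print(bot.hand_in())"
```

```text
27.4
the job is handed in; nothing more can be done
None
```

I rolled the roller onto the tape with strokes of the shut fingertips on its top. Then I pushed the beech wedge, thin edge first, up against it from the copper plate's side. I handed the job in at 27.4 s; no verdict is reported.

**Last checks**
- **Roller:** about 3–4 mm from the tape's centre line (limit 12.5 mm), about 0.05 rad off its direction (limit 0.14 rad), and its middle about 10 mm from the tape's (limit 50 mm). The wedge seems to have pushed it on by 3–4 mm.
- **Wedge:** origin about 51–54 mm from the roller's axis (allowed 30–59 mm), roughly 30 mm from its middle and roughly square to it.
- **Rolling:** a 36 mm stroke moved the roller 17–18 mm, which fits rolling rather than dragging. One stroke let it coast about 17 mm further before it stopped.

**What disagreed or was not checked**
- **Fingertips:** they touched the roller with the TCP reading about 31 mm lower than expected. I tilted the tool 24° so that the nominal grasp point stayed above 62 mm while pushing. In an earlier straight-down touch test the nominal grasp point read about 61 mm.
- **Side camera:** its network put the roller 3–10 mm further to +y than the wrist camera did. I trusted the wrist camera, because it agreed with the top camera at the start.
- **Bystanders:** I did not measure them again at the end. The fingers kept well clear of them.

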